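# Set out hydraulic parts on the drip tray

### The job

First turn the handle of the drip tray's drain cock fully shut, across its pipe, before touching any part. Then complete the grid: take the three steel parts from the sloping rack under the instrument shelf and stand them upright on the tray's free round rubber pads, one per pad with its whole foot on the pad, so that the two stepped bushes end on the two pads farther from the robot and the two plain rollers on the two nearer pads (one roller already stands there). Do not let a part fall, and leave the meter, the spanner and the oil bottle where they are.

Things in the scene. Friction and masses are not known exactly. Their poses are not given: they have to be found in the camera images.
- tray: Fixed aluminium drip tray on feet, 190 (x) x 220 (y) mm; floor 45 mm and rim (4 mm wall) 63 mm above the table. Origin: on the table under its centre; x points away from the robot, y left. Four round pads on its floor: 2 x 2, 84 mm apart in x, 100 mm in y. A brass drain pipe leaves its right (-y) side 28 mm above the table, carries the cock and turns down 210 mm from the tray's centre.
- pad_near_left (a point): Centre of the top face of the left pad of the row nearer to the robot: black rubber disc, 54 mm across, 3 mm thick, top 48 mm above the table. Axes as the tray's.
- pad_near_right (a point): The same for the right pad of the nearer row.
- pad_far_left (a point): The same for the left pad of the row farther from the robot.
- pad_far_right (a point): The same for the right pad of the farther row.
- drain (a joint): Angle of the cock's handle about the upright axis at drain_pivot. 0 = fully shut, at its stop: handle across the pipe, pointing to the tray's -x (towards the robot). 1.57 = fully open, at its stop: along the pipe, pointing to the tray's -y. It shuts clockwise seen from above, against about 0.12 N m of friction, and stays where it is left.
- drain_pivot (a point): Point on the handle's turning axis at the height of the middle of the handle, 67 mm above the table, 45 mm outside the tray's right wall. Axes as the tray's.
- handle_grip (a point): Middle of the handle's black sleeve, 65 mm from the pivot; moves with the handle. The point's -x axis points along the handle, outwards. The sleeve is 50 mm long (35 to 85 mm from the pivot), 16 mm wide and 14 mm high; it is free below and can be pushed with closed fingers or pinched.
- rack: Fixed rack on blue legs. Origin: on the table under the middle of the row of parts; x points up the slope (away from the robot), y left along the row. Its black rubber-faced board, 260 mm long and 62 mm deep, slopes 35 deg, rising away from the robot, with a 10 mm high ledge along its lower edge. Three parts stand in one row, feet centred over x = 0, about 86 mm apart in y, in any order.
- rack_row (a point): Point on the slope's surface in the middle of the row, 65 mm above the table. Axes as the rack's (z up).
- shelf_edge (a point): Middle of the lower front edge of the blue shelf that hangs over the row: 210 mm above the table, 8 mm on the robot's side of the line of the feet. The shelf is 262 mm wide and reaches 65 mm back; two posts near its back corners carry it. A tool pointing straight down does not fit: come in tilted, about square to the slope, from the robot's side, and leave the same way.
- roller_a: Plain steel roller: cylinder 34 mm across and 36 mm high, with a dark bore mark on top, about 0.18 kg. Origin: centre of its foot (the 34 mm face it stands on); z: its own axis, from the foot towards its top. At the start it stands with its foot flat on the sloping rack, so it leans 35 deg towards the robot.
- roller_b: A second plain roller, the same as roller_a. It already stands upright on the left pad of the nearer row at the start and may stay there. Origin: centre of its foot; z: its own axis, up.
- bush_a: Stepped steel bush: a foot flange 34 mm across and 14 mm high, and on it a stem 22 mm across that reaches 54 mm above the foot, about 0.18 kg. Origin: centre of its foot (the 34 mm face it stands on); z: its own axis, from the foot towards its top. At the start it stands with its foot flat on the sloping rack, so it leans 35 deg towards the robot.
- bush_b: A second stepped bush, the same as bush_a. Origin: centre of its foot (the 34 mm face it stands on); z: its own axis, from the foot towards its top. At the start it stands with its foot flat on the sloping rack, so it leans 35 deg towards the robot.
- meter: Black multimeter lying on the table beyond the tray, 75 x 140 x 34 mm. Bystander. Origin: centre of its underside.
- spanner: Steel spanner lying flat on the table near the robot, about 170 mm long. Bystander. Origin near its middle.
- oil_bottle: Grey oil bottle standing on the table beyond the tray's right corner, 56 mm across, 110 mm high. Bystander. Origin: centre of its underside.
Things that resemble listed ones, but are neither listed nor needed, are in the scene too. What is shaped like the bush_a but pink is not meant.

How it is judged:
By the outcome, as a careful person would: the job done as asked, in the order asked, and still so for the second after the job is handed in, with the robot touching nothing.
It also fails if it takes over 72 s, if anything falls off the work surface, if the arm or the gripper's body presses on something with over 40 N, if the wrist force passes 120 N, or if a joint passes its speed limit or range.

### The arm

A 6-joint arm with a two-finger parallel gripper is mounted at the origin on the work surface. World frame = base frame: x ahead of the robot, y to its left, z up, the work surface at z = 0. Lengths are in m, angles in rad, forces in N, time in s.
With the tool pointing down it reaches from about 0.35 to 0.775 m from the base axis. Payload 5.5 kg.
Tool frame: the origin (TCP) lies between the finger pads, 19 mm behind the fingertips; this is the grasp point; z points along the fingers, y is the line along which they close (so a half turn about z gives the same grasp; the last joint's range is limited). The gripper opens to 85 mm and grips with 20 to 120 N. Pads are 22 mm wide; open, the fingers measure 114 mm over their backs; the gripper's body (76 mm by 85 mm) begins 54 mm behind the grasp point. The pads swing forward as they close: fully open they stand 13 mm farther back than shut.
Start: joints at [-1.384, 0.313, 0.046, 1.304, 0, 1.431], TCP at [0.185, -0.545, 0.25] pointing down, gripper open.
Joint ranges: [-2.76, 2.76], [-0.86, 1.69], [-1.03, 1.26], [-2.2, 2.34], [-1.47, 1.5], [-3.14, 3.14]. Speed limits (rad/s): [2.57, 2.57, 3.14, 3.14, 3.14, 3.14].

### API

Orientations are given as a unit quaternion [w, x, y, z].
In Python, from workcell import get_state, read_camera, camera_info, hand_in, recognise gives the robot as it stands.
- The arm moves only by the tool arm_command, never from a script. Its argument "moves" is one flat list of numbers, 7 for each row, row after row: the opening, from -1 (shut) to 1 (fully open), then the shift along the tool's x, y, z in mm, then the turn, a rotation vector about the tool's x, y, z in rad. A call has 1 to 8 rows; each row shifts and turns the commanded pose from where the row before left it, along the tool's axes as they then stand; what a row does not reach is not made up. A row lasts 1/8 s, in which the tool goes at most 62.5 mm and 10.7 degrees, less where a joint would pass 70% of its speed; a pose out of reach is approached as far as the arm can. A call with a gripper value outside its range is refused whole. The fingers move at their own pace and stop on an object; "newtons" is the grip in N (left out, the last holds). Time passes only in rows, so rows that do not move let the fingers close. It gives the time, the measured TCP pose, the force, the opening and the grip force at its end, in the units of the state.
- get_state(): the state, without advancing time (a new reading comes with each control period).
- read_camera(name): name is "scene" or "top" or "wrist"; returns (picture, depth): 400x640x3 uint8, blue, green, red; 400x640 float32, m along the optical axis (not along the pixel's ray), 0 where there is no reading.
- camera_info(name): a dict with "fovy" (degrees; the focal length in pixels is half the picture's height over the tangent of half this angle, whatever the lens; pixels are square), "cx", "cy" (the principal point, pixels), "k1" (the pictures are not rectified: a ray, as slopes to the right and down, at radius r is drawn at 1 + k1 r^2 times it, then the intrinsics apply), "eye" and "orientation" of the camera in the world; the wrist camera has in their place "tool_from_camera" (4x4, takes a point from camera to tool coordinates, whose origin is the TCP and whose axes are the flange's). Camera axes: x right, y down, z forward; pixel columns grow to the right and rows downward; lengths in m; the calibration is good to about 2 mm. A picture is of the moment at which its call begins: read the wrist's pose just before it. camera_info takes no time and is no camera call.
- hand_in(): hands the job in; it is judged then, once.
Trained networks look in the newest picture that a camera, given by its name, has taken for a name from the list of things; names that differ only in an ending like _2 or _b are one class to them, and where a whole thing is asked for, a point or a joint stands for the part that bears it (a point fixed in the world has none). Each returns a list of dicts, best first, with "confidence" (0 to 1); they miss things now and then, are a little off and sometimes report something else, mostly with a low value. They report only what shows in the picture. A call takes as long as a camera call. They do not tell look-alikes from the thing itself.
- recognise(camera, label): "point" ([column, row] in pixels, amid what is visible of it).
The state is a dict: "clock": time; "joint_pos": joint angles; "qvel": joint speeds; "tau": joint torques, N m; "tcp_pos": TCP position; "orientation": TCP orientation; "wrist_force": force on the tool from outside, world axes, zero at the start; "ft_torque": the same for the moment, N m; "finger_gap": finger opening in m; "grip_force": force on a finger pad.
Only numpy, scipy, OpenCV 4.12 (cv2) and the standard library are available. Lean on these libraries where they do the work, as an engineer would, in place of code of your own. Each camera call takes 0.05 s, during which the arm holds its last target. There are 200 camera calls.

## Working session

There is one attempt and no reset: what is moved stays moved. The work goes in short steps, Python scripts to look and compute and a tool call to move; the robot and the scene stay as the last step left them, time stands still between calls to the robot, and variables do not carry over. Pictures are saved under pics/ and viewed, at most 10 in all, crops included, and the job is handed in when it is done.

Besides the shell and the picture viewer there is one more tool, called after "Request:" by a JSON object that holds its "api" and its "payload". arm_command: Moves the arm, as the interface text tells. Its arguments: {"type":"object","properties":{"moves":{"type":"array"},"newtons":{"type":"number"}},"required":["moves"]}

```bash
ls; mkdir -p pics; cat > h.py <<'E'
import numpy as np, cv2
from workcell import *
from scipy.spatial.transform import Rotation as R
def q2R(q): return R.from_quat([q[1],q[2],q[3],q[0]])
def pose(cam):
    i=camera_info(cam)
    if cam=='wrist':
        s=get_state(); T=np.eye(4); T[:3,:3]=q2R(s['orientation']).as_matrix(); T[:3,3]=s['tcp_pos']
        return T@np.array(i['tool_from_camera'])
    T=np.eye(4); o=np.array(i['orientation']); T[:3,:3]=q2R(o).as_matrix() if o.size==4 else o; T[:3,3]=i['eye']; return T
def K(cam):
    i=camera_info(cam); f=200/np.tan(np.radians(i['fovy'])/2)
    return f,i['cx'],i['cy'],i['k1']
def ray(cam,uv):
    f,cx,cy,k1=K(cam); d=(np.atleast_2d(uv).astype(float)-[cx,cy])/f; u=d.copy()
    for _ in range(20): u=d/(1+k1*(u**2).sum(1,keepdims=True))
    return np.c_[u,np.ones(len(u))]
def onz(cam,uv,z,T=None):
    T=pose(cam) if T is None else T; r=ray(cam,uv)@T[:3,:3].T
    return T[:3,3]+r*((z-T[2,3])/r[:,2])[:,None]
def cloud(cam,depth,T=None):
    T=pose(cam) if T is None else T
    v,u=np.mgrid[:400,:640]; r=ray(cam,np.c_[u.ravel(),v.ravel()])*depth.reshape(-1,1)
    return (r@T[:3,:3].T+T[:3,3]).reshape(400,640,3)
def proj(cam,P,T=None):
    T=pose(cam) if T is None else T; f,cx,cy,k1=K(cam)
    c=(np.atleast_2d(P)-T[:3,3])@T[:3,:3]; s=c[:,:2]/c[:,2:]
    return s*(1+k1*(s**2).sum(1,keepdims=True))*f+[cx,cy]
E
python3 - <<'E'
from h import *
for c in ['scene','top']:
    print(c,camera_info(c)); p,d=read_camera(c); cv2.imwrite(f'pics/{c}0.png',p); np.save(f'{c}0.npy',d)
    for l in ['tray','rack','roller_a','bush_a','handle_grip','meter','spanner','oil_bottle']:
        print(l,[(np.round(x['point']).tolist(),round(x['confidence'],2)) for x in recognise(c,l)])
print(get_state())
E
```

```text
pics
scene {'fovy': 48.73350592396062, 'cx': 319.83084552993216, 'cy': 198.05236027260216, 'k1': -0.04874895220197843, 'eye': array([1.41429468, 0.34129319, 0.72302953]), 'orientation': array([-0.26456838,  0.49206622,  0.72616976, -0.40068926])}
tray [([266.0, 201.0], 0.6)]
rack [([437.0, 193.0], 0.68)]
roller_a [([468.0, 232.0], 0.79), ([293.0, 193.0], 0.45)]
bush_a [([423.0, 229.0], 0.8), ([440.0, 219.0], 0.76), ([392.0, 225.0], 0.73), ([463.0, 233.0], 0.19)]
handle_grip [([266.0, 204.0], 0.74), ([465.0, 235.0], 0.62)]
meter [([268.0, 288.0], 0.79)]
spanner [([269.0, 286.0], 0.4)]
oil_bottle [([215.0, 250.0], 0.55)]
top {'fovy': 54.29717341686756, 'cx': 322.2069761734802, 'cy': 198.83289865470033, 'k1': 0.007959389148606078, 'eye': array([0.52227207, 0.03104395, 0.92312424]), 'orientation': array([-0.01340874,  0.70918303, -0.70358729,  0.04294828])}
tray [([396.0, 230.0], 0.63)]
rack [([186.0, 210.0], 0.6)]
roller_a [([380.0, 254.0], 0.8)]
bush_a [([200.0, 291.0], 0.83), ([203.0, 231.0], 0.82), ([239.0, 222.0], 0.74)]
handle_grip [([478.0, 224.0], 0.9)]
meter []
spanner [([259.0, 272.0], 0.82)]
oil_bottle [([412.0, 134.0], 0.85)]
{'clock': 0.9, 'joint_pos': array([-1.38361066e+00,  3.13173718e-01,  4.61131841e-02,  1.30360460e+00,
        3.95415173e-05,  1.43119717e+00]), 'qvel': array([-3.64509972e-04, -1.41587840e-03, -2.16411477e-05, -5.87650547e-04,
        3.24432869e-04, -2.77675289e-04]), 'tau': array([ 5.04891850e-04, -4.80448580e+01,  2.98813069e+01,  2.60152365e-04,
       -2.64443264e-05, -1.11662555e-05]), 'tcp_pos': array([ 0.18458513, -0.54461395,  0.25004355]), 'orientation': array([6.51071876e-05, 9.86681128e-01, 1.62666365e-01, 2.13257604e-05]), 'wrist_force': array([-0.39668491, -0.24885788,  0.12531478]), 'ft_torque': array([-0.04715918, -0.02045893,  0.01232816]), 'grip_force': 0.0, 'finger_gap': 0.08550928422068617}
```

```bash
python3 - <<'E'
import cv2,numpy as np
a=cv2.imread('pics/top0.png');b=cv2.imread('pics/scene0.png')
cv2.imwrite('pics/v1.png',cv2.resize(a[100:340,130:530],(800,480),interpolation=cv2.INTER_CUBIC))
cv2.imwrite('pics/v2.png',cv2.resize(b[100:330,180:560],(800,484),interpolation=cv2.INTER_CUBIC))
E
```

```text
(no output)
```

View pics/v1.png

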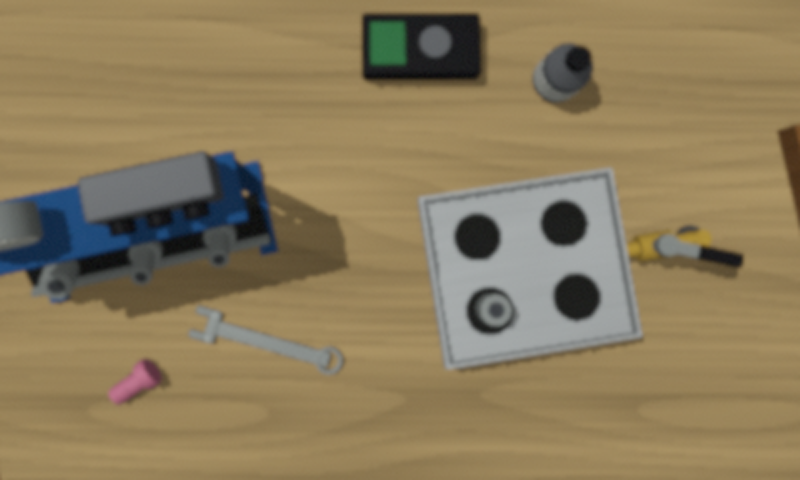

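View pics/v2.png

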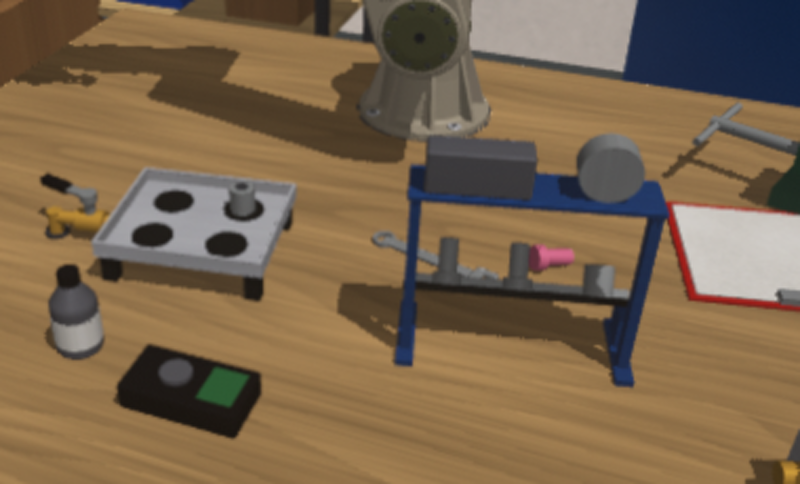

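The top view shows the tray at px (396,230), with pads at (368,218), (412,211), (418,248) and roller_b on the near-left pad at (375,255). The open cock handle is at (478,224). The rack row, left to right, is a roller at (158,241), a bush at (201,231) and a bush at (239,222). The pink look-alike lies on the table at (197,291).

```bash
cat > m.py <<'E'
from h import *
p=cv2.imread('pics/top0.png'); d=np.load('top0.npy'); C=cloud('top',d)
g=p.max(2)
pts=[]
for c in [(368,218),(412,211),(418,248)]:
    m=(g<70).astype(np.uint8); n,l,st,ce=cv2.connectedComponentsWithStats(m); k=l[c[1],c[0]]; pts.append(onz('top',ce[k],0.048)[0]); print('pad',ce[k],st[k],pts[-1].round(4), C[c[1],c[0]].round(4))
fl,fr,nr=pts
ex=fr-nr; ey=fl-fr; print(np.linalg.norm(ex),np.linalg.norm(ey),np.degrees(np.arctan2(ex[1],ex[0])),np.degrees(np.arctan2(-ey[0],ey[1])))
b,gg,r=[p[...,i].astype(int) for i in range(3)]
blue=(b>r+50)&(C[...,2]>0.18)&(C[...,2]<0.23); 
q=C[blue]; print('shelf',len(q),q[:,2].mean()); 
rect=cv2.minAreaRect((q[:,:2]*1000).astype(np.float32)); print(rect, cv2.boxPoints(rect))
# handle: dark sleeve + around
m=(C[...,2]>0.055)&(C[...,2]<0.08); m[:, :440]=0
q=C[m]; print('handle',len(q)); x=q[(g[m]<70)]; print('sleeve',len(x),x.mean(0),x.min(0),x.max(0)); 
E
python3 m.py; python3 - <<'E'
from h import *
# scene camera: board/parts cloud
p=cv2.imread('pics/scene0.png'); d=np.load('scene0.npy'); C=cloud('scene',d)
for uv in [(392,225),(427,225),(465,235),(423,236)]: print(uv,C[uv[1],uv[0]].round(4))
C=cloud('top',np.load('top0.npy'))
for uv in [(158,241),(201,231),(239,222),(196,233),(150,235)]: print(uv,C[uv[1],uv[0]].round(4))
print(camera_info('wrist'))
E
```

```text
pad [368.27071823 217.98618785] [358 208  21  21 362] [ 0.55   -0.1096  0.048 ] [ 0.55   -0.1088  0.0493]
pad [411.5        211.27900552] [401 201  22  21 362] [ 0.566  -0.2082  0.048 ] [ 0.5666 -0.2089  0.0497]
pad [417.91576087 248.10326087] [408 238  21  22 368] [ 0.4831 -0.2218  0.048 ] [ 0.4834 -0.2218  0.0487]
0.08397514607428884 0.09992273984983842 9.291239196125744 9.189391573507336
shelf 2152 0.2189014948604412
((559.1344604492188, 258.18182373046875), (62.32223129272461, 259.5408630371094), 13.149297714233398) [[499.269   377.46094]
 [558.3117  124.72508]
 [618.9999  138.90271]
 [559.9572  391.63855]]
handle 1036
sleeve 629 [ 0.58336603 -0.48030891  0.06891231] [ 0.51681865 -0.52501628  0.05504413] [ 0.67888762 -0.35258699  0.07999971]
(392, 225) [0.5481 0.1722 0.0894]
(427, 225) [0.5233 0.2521 0.0936]
(465, 235) [0.5176 0.3425 0.0841]
(423, 236) [0.5439 0.2487 0.074 ]
(158, 241) [0.4977 0.3355 0.0989]
(201, 231) [0.5188 0.2462 0.1079]
(239, 222) [0.5378 0.1691 0.1085]
(196, 233) [0.5146 0.2571 0.1048]
(150, 235) [0.5095 0.3657 0.0641]
{'fovy': 69.19643121306586, 'cx': 319.4948982896569, 'cy': 199.19028780787272, 'k1': -0.03374727493413265, 'tool_from_camera': array([[-4.08029858e-04, -9.56605538e-01, -2.91385790e-01,
         7.41004242e-02],
       [ 9.99998890e-01,  2.73209384e-05, -1.48999979e-03,
         3.32622493e-04],
       [ 1.43330298e-03, -2.91386074e-01,  9.56604465e-01,
        -1.23871598e-01],
       [ 0.00000000e+00,  0.00000000e+00,  0.00000000e+00,
         1.00000000e+00]])}
```

```bash
cat >> h.py <<'E'
def Rz(yaw): # tool down with tool x at yaw
    return R.from_matrix(np.array([[np.cos(yaw),np.sin(yaw),0],[np.sin(yaw),-np.cos(yaw),0],[0,0,-1]]))
def rows(P0,R0,wps):
    """wps: list of (pos,Rot,n,grip)"""
    out=[]
    for P,Rt,n,g in wps:
        rv=(R0.inv()*Rt).as_rotvec(); print(f'# seg {np.linalg.norm(np.array(P)-P0)*1000:.0f}mm {np.degrees(np.linalg.norm(rv)):.1f}deg /{n}')
        for i in range(n):
            a=R0*R.from_rotvec(rv*i/n); s=a.inv().apply((np.array(P)-P0)/n)*1000
            print([g]+np.round(s,1).tolist()+np.round(rv/n,3).tolist())
        P0=np.array(P);R0=Rt
TY=np.radians(9.24); TC=np.array([.5166,-.1657]); tx=np.array([np.cos(TY),np.sin(TY)]); ty=np.array([-np.sin(TY),np.cos(TY)])
PIV=TC-.155*ty
E
python3 - <<'E'
from h import *
p=cv2.imread('pics/top0.png'); d=np.load('top0.npy'); C=cloud('top',d); g=p.max(2)
print('pivot',PIV,proj('top',[*PIV,.067]))
m=np.zeros_like(g,bool); m[218:238,470:506]=1; m&=(g<60)&(C[...,2]>.05)
n,l,st,ce=cv2.connectedComponentsWithStats(m.astype(np.uint8)); k=1+st[1:,4].argmax(); print(st[k],ce[k])
v,u=np.nonzero(l==k); X=onz('top',np.c_[u,v],.074)[:,:2]; c=X.mean(0); print('sleeve',c,'r',np.linalg.norm(c-PIV)); 
rect=cv2.minAreaRect((X*1000).astype(np.float32));print(rect)
a=c-PIV; print(np.degrees(np.arctan2(a[1],a[0])))
w,V=np.linalg.eigh(np.cov(X.T)); print('axis',np.degrees(np.arctan2(V[1,1],V[0,1])))
E
```

```text
pivot [ 0.5414884  -0.31868878] [[463.12945641 222.30139571]]
[480 224  21   9 119] [489.80672269 228.21008403]
sleeve [ 0.5287411  -0.37529505] r 0.058023810407652594
((528.5029296875, -375.59954833984375), (45.446617126464844, 13.00864315032959), 78.01112365722656)
-102.69086899018886
axis 78.92005706661553
```

```bash
python3 - <<'E'
from h import *
s=get_state(); r=.063
def at(th,z): return [*(PIV+r*np.array([np.cos(th),np.sin(th)])),z]
t0=np.radians(-102)
rows(s['tcp_pos'],q2R(s['orientation']),[(at(t0,.14),Rz(t0+np.pi),8,.2),(at(t0,.066),Rz(t0+np.pi),3,.2)])
th=np.radians(-102-np.arange(1,9)*9.1); print('ARC')
P=np.array(at(t0,.066)); Rr=Rz(t0+np.pi)
for t in th[:2]: rows(P,Rr,[(at(t,.066),Rz(t+np.pi),1,-1)]); P=np.array(at(t,.066));Rr=Rz(t+np.pi)
E
```

```text
# seg 397mm 59.3deg /8
[0.2, 47.3, -5.7, 13.8, 0.0, 0.0, -0.129]
[0.2, 47.6, 0.5, 13.8, 0.0, 0.0, -0.129]
[0.2, 47.2, 6.6, 13.8, 0.0, 0.0, -0.129]
[0.2, 45.9, 12.7, 13.8, 0.0, 0.0, -0.129]
[0.2, 43.9, 18.5, 13.8, 0.0, 0.0, -0.129]
[0.2, 41.2, 24.0, 13.8, 0.0, 0.0, -0.129]
[0.2, 37.7, 29.1, 13.8, 0.0, 0.0, -0.129]
[0.2, 33.7, 33.7, 13.8, 0.0, 0.0, -0.129]
# seg 74mm 0.0deg /3
[0.2, 0.0, 0.0, 24.7, 0.0, 0.0, 0.0]
[0.2, 0.0, 0.0, 24.7, 0.0, 0.0, 0.0]
[0.2, 0.0, 0.0, 24.7, 0.0, 0.0, 0.0]
ARC
# seg 10mm 9.1deg /1
[-1, 0.8, -10.0, 0.0, 0.0, 0.0, 0.159]
# seg 10mm 9.1deg /1
[-1, 0.8, -10.0, 0.0, 0.0, 0.0, 0.159]
```

Request:
{"api": "arm_command", "payload": {"moves": [0.2,47.3,-5.7,13.8,0,0,-0.129,0.2,47.6,0.5,13.8,0,0,-0.129,0.2,47.2,6.6,13.8,0,0,-0.129,0.2,45.9,12.7,13.8,0,0,-0.129,0.2,43.9,18.5,13.8,0,0,-0.129,0.2,41.2,24,13.8,0,0,-0.129,0.2,37.7,29.1,13.8,0,0,-0.129,0.2,33.7,33.7,13.8,0,0,-0.129], "newtons": 20}}

```text
clock: 1.9
tcp_pos: [0.5301, -0.3799, 0.1392]
orientation: [0.0, 0.777, 0.63, -0.0]
wrist_force: [-0.4, -0.2, 0.8]
finger_gap: 0.0515
grip_force: 0.0
```

Request:
{"api": "arm_command", "payload": {"moves": [0.2,0,0,0,0,0,0]}}

```text
clock: 2.02
tcp_pos: [0.5308, -0.3781, 0.1378]
orientation: [-0.001, 0.776, 0.63, 0.0]
wrist_force: [-0.4, 0.4, 0.7]
finger_gap: 0.051
grip_force: 0.0
```

Request:
{"api": "arm_command", "payload": {"moves": [0.2,0,-1,24,0,0,0,0.2,0,-1,24,0,0,0,0.2,0,0,22,0,0,0,-1,0,0,0,0,0,0,-1,0,0,0,0,0,0,-1,0,0,0,0,0,0,-1,0,0,0,0,0,0], "newtons": 20}}

```text
clock: 2.9
tcp_pos: [0.5273, -0.3812, 0.0707]
orientation: [0.001, 0.778, 0.628, -0.0]
wrist_force: [1.7, -1.9, -0.6]
finger_gap: 0.016
grip_force: 21.0
```

Gripped the 16 mm sleeve. Now the arc.

Request:
{"api": "arm_command", "payload": {"moves": [-1,0.8,-10,0,0,0,0.159,-1,0.8,-10,0,0,0,0.159,-1,0.8,-10,0,0,0,0.159,-1,0.8,-10,0,0,0,0.159,-1,0.8,-10,0,0,0,0.159,-1,0.8,-10,0,0,0,0.159,-1,0.8,-10,0,0,0,0.159,-1,0.8,-9,0,0,0,0.14]}}

```text
clock: 3.9
tcp_pos: [0.4792, -0.3284, 0.0711]
orientation: [0.004, 0.999, 0.051, 0.002]
wrist_force: [5.2, -20.1, -14.5]
finger_gap: 0.0152
grip_force: 37.5
```

Request:
{"api": "arm_command", "payload": {"moves": [-1,0,-1,0,0,0,0.02,-1,0,0,0,0,0,0]}}

```text
clock: 4.15
tcp_pos: [0.4793, -0.3285, 0.071]
orientation: [0.005, 0.999, 0.043, 0.002]
wrist_force: [3.0, -12.7, -8.5]
finger_gap: 0.0154
grip_force: 44.4
```

Request:
{"api": "arm_command", "payload": {"moves": [-0.1,0,0,0,0,0,0,-0.1,0,0,0,0,0,0,-0.1,0,0,-20,0,0,0,-0.1,0,0,-50,0,0,0,-0.1,0,0,-50,0,0,0,-0.1,0,0,-30,0,0,0]}}

```text
clock: 4.9
tcp_pos: [0.4776, -0.3238, 0.2227]
orientation: [0.001, 0.999, 0.043, 0.001]
wrist_force: [0.2, 0.2, 0.3]
finger_gap: 0.0385
grip_force: 0.0
```

```bash
python3 - <<'E'
from h import *
s=get_state(); print(s['tcp_pos'],s['orientation'],s['joint_pos'],s['wrist_force'])
p,d=read_camera('top'); cv2.imwrite('pics/top1.png',p)
q,d=read_camera('scene'); q=cv2.resize(q[150:270,190:310],(500,500),interpolation=cv2.INTER_CUBIC)
a=cv2.resize(p[180:260,430:510],(300,300),interpolation=cv2.INTER_CUBIC); o=np.zeros((500,800,3),np.uint8); o[:,:500]=q;o[:300,500:]=a; cv2.imwrite('pics/v3.png',o)
E
```

```text
[ 0.47758952 -0.32383596  0.22274713] [9.55704315e-04 9.99068181e-01 4.31365742e-02 1.04501328e-03] [-7.34992743e-01  3.23508781e-01 -6.39783547e-03  1.23805943e+00
  1.05769930e-04  2.32030005e+00] [0.23526081 0.1914587  0.32652985]
```

View pics/v3.png

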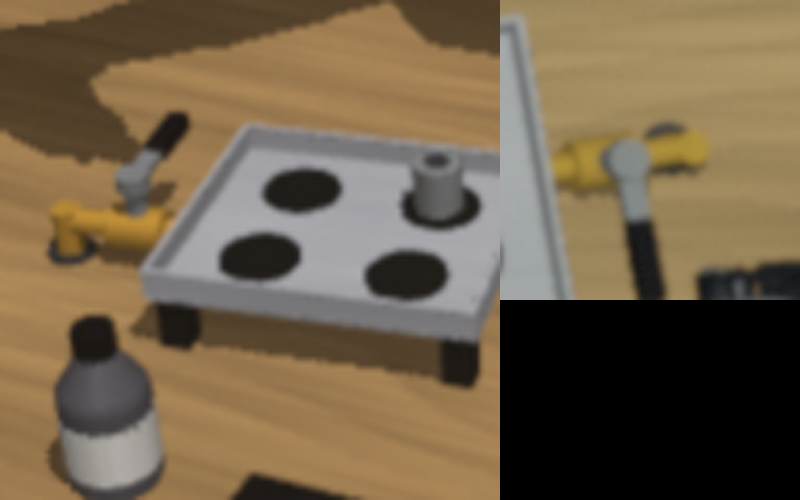

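The cock handle now lies across the pipe, parallel to the tray's right wall, so the drain is shut. Next is the move to a tilted viewing pose at the rack.

```bash
cat >> h.py <<'E'
RY=np.radians(13.15); rx=np.array([np.cos(RY),np.sin(RY),0]); ry=np.array([-np.sin(RY),np.cos(RY),0]); ROW=np.array([.5352,.2526,.065])
a35=np.radians(35); ez=np.array([0,0,1.]); N=-np.sin(a35)*rx+np.cos(a35)*ez; UP=np.cos(a35)*rx+np.sin(a35)*ez
RT=R.from_matrix(np.array([-UP,np.cross(-N,-UP),-N]).T)
E
python3 - <<'E'
from h import *
s=get_state()
rows(s['tcp_pos'],q2R(s['orientation']),[([.42,-.05,.30],Rz(np.radians(98)),9,0.4),(ROW+.15*N,RT,11,.4)])
E
```

```text
# seg 291mm 93.1deg /9
[0.4, -3.8, -30.9, -8.6, 0.001, 0.0, -0.18]
[0.4, 1.8, -31.1, -8.6, 0.001, 0.0, -0.18]
[0.4, 7.4, -30.3, -8.6, 0.001, 0.0, -0.18]
[0.4, 12.7, -28.5, -8.5, 0.001, 0.0, -0.18]
[0.4, 17.6, -25.8, -8.5, 0.001, 0.0, -0.18]
[0.4, 21.9, -22.2, -8.5, 0.001, 0.0, -0.18]
[0.4, 25.6, -17.9, -8.5, 0.001, 0.0, -0.18]
[0.4, 28.4, -13.0, -8.4, 0.001, 0.0, -0.18]
[0.4, 30.2, -7.7, -8.4, 0.001, 0.0, -0.18]
# seg 306mm 99.9deg /11
[0.4, 25.1, 6.4, 10.2, -0.046, -0.042, -0.146]
[0.4, 24.3, 9.6, 9.5, -0.046, -0.042, -0.146]
[0.4, 23.1, 12.6, 9.0, -0.046, -0.042, -0.146]
[0.4, 21.4, 15.4, 8.7, -0.046, -0.042, -0.146]
[0.4, 19.3, 18.0, 8.7, -0.046, -0.042, -0.146]
[0.4, 16.9, 20.3, 8.8, -0.046, -0.042, -0.146]
[0.4, 14.2, 22.1, 9.1, -0.046, -0.042, -0.146]
[0.4, 11.3, 23.6, 9.6, -0.046, -0.042, -0.146]
[0.4, 8.2, 24.5, 10.3, -0.046, -0.042, -0.146]
[0.4, 5.0, 25.0, 11.2, -0.046, -0.042, -0.146]
[0.4, 1.8, 24.9, 12.2, -0.046, -0.042, -0.146]
```

Request:
{"api": "arm_command", "payload": {"moves": [0.4,-3.8,-30.9,-8.6,0,0,-0.18,0.4,1.8,-31.1,-8.6,0,0,-0.18,0.4,7.4,-30.3,-8.6,0,0,-0.18,0.4,12.7,-28.5,-8.5,0,0,-0.18,0.4,17.6,-25.8,-8.5,0,0,-0.18,0.4,21.9,-22.2,-8.5,0,0,-0.18,0.4,25.6,-17.9,-8.5,0,0,-0.18,0.4,28.4,-13,-8.4,0,0,-0.18]}}

```text
clock: 6.0
tcp_pos: [0.4249, -0.0782, 0.287]
orientation: [-0.001, 0.721, 0.693, -0.0]
wrist_force: [0.8, 0.0, -0.5]
finger_gap: 0.0595
grip_force: 0.0
```

Request:
{"api": "arm_command", "payload": {"moves": [0.4,30.2,-7.7,-8.4,0,0,-0.18,0.4,25.1,6.4,10.2,-0.046,-0.042,-0.146,0.4,24.3,9.6,9.5,-0.046,-0.042,-0.146,0.4,23.1,12.6,9,-0.046,-0.042,-0.146,0.4,21.4,15.4,8.7,-0.046,-0.042,-0.146,0.4,19.3,18,8.7,-0.046,-0.042,-0.146]}}

```text
clock: 6.75
tcp_pos: [0.4334, 0.0804, 0.2438]
orientation: [0.151, 0.336, 0.929, 0.017]
wrist_force: [0.5, -0.1, -0.2]
finger_gap: 0.0597
grip_force: 0.0
```

Request:
{"api": "arm_command", "payload": {"moves": [0.4,16.9,20.3,8.8,-0.046,-0.042,-0.146,0.4,14.2,22.1,9.1,-0.046,-0.042,-0.146,0.4,11.3,23.6,9.6,-0.046,-0.042,-0.146,0.4,8.2,24.5,10.3,-0.046,-0.042,-0.146,0.4,5,25,11.2,-0.046,-0.042,-0.146,0.4,1.8,24.9,12.2,-0.046,-0.042,-0.146,0.4,0,0,0,0,0,0]}}

```text
clock: 7.62
tcp_pos: [0.4495, 0.2336, 0.181]
orientation: [0.296, -0.109, 0.948, 0.034]
wrist_force: [0.8, -0.6, -0.4]
finger_gap: 0.0599
grip_force: 0.0
```

```bash
python3 - <<'E'
from h import *
s=get_state(); print(s['tcp_pos'],ROW+.15*N,s['joint_pos'],np.degrees((RT.inv()*q2R(s['orientation'])).as_rotvec()))
T=pose('wrist'); np.save('T1.npy',T); p,d=read_camera('wrist'); cv2.imwrite('pics/w1.png',p); np.save('w1.npy',d)
for l in ['roller_a','bush_a']: print(l,[(np.round(x['point']).tolist(),round(x['confidence'],2)) for x in recognise('wrist',l)])
for k in (-1,0,1): print(proj('wrist',ROW+.086*k*ry,T),proj('wrist',ROW+.086*k*ry+.054*N,T))
E
```

```text
[0.44950477 0.23356504 0.18103972] [0.4514196  0.2330266  0.18787281] [ 0.3642993  -0.1692009  -0.85405055  0.28461577 -0.07794437  0.11172704] [0.07833437 0.2935912  0.03937876]
roller_a [([424.0, 204.0], 0.78)]
bush_a [([231.0, 201.0], 0.82), ([318.0, 201.0], 0.65), ([390.0, 19.0], 0.6)]
[[230.4826769 197.9481974]] [[210.55462245 217.06885652]]
[[318.90465084 197.80156645]] [[318.73953874 216.98749402]]
[[407.38976526 197.6636193 ]] [[427.0242067  216.73692456]]
```

View pics/w1.png

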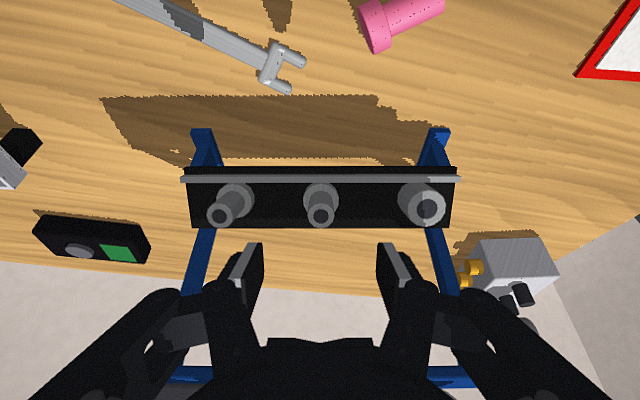

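The wrist view shows the rack row from the robot's side. In the image, bushes are at (219,213) and (320,212), and the roller with its bore mark is at (426,206). The pink look-alike is on the table at (390,20) and is not used.

```bash
python3 - <<'E'
from h import *
d=np.load('w1.npy'); T=np.load('T1.npy'); C=cloud('wrist',d,T)
q=C-ROW; x=q@UP; y=q@ry; h=q@N
bd=(abs(h)<.012)&(abs(y)<.125)&(abs(x)<.03); bd[240:]=0
print('board h',np.median(h[bd]),'x range',np.percentile(x[bd],[1,99]),'y',np.percentile(y[bd],[.5,99.5]))
A=np.c_[x[bd],y[bd],np.ones(bd.sum())]; print(np.linalg.lstsq(A,h[bd],rcond=None)[0])
for n,y0,ht in [('bushR',-.086,.054),('bushM',0,.054),('rollL',.086,.036)]:
    for hh,tol in [(ht,.004)]:
        m=(abs(h-hh)<tol+.003)&(abs(y-y0)<.035)&(abs(x)<.03); m[:150]=0
        X=np.c_[x[m],y[m]].astype(np.float32); print(n,len(X),'h',np.median(h[m]),'circ',cv2.minEnclosingCircle(X),X.mean(0))
E
```

```text
board h -0.0004623386327367657 x range [-0.02992302  0.0295983 ] y [-0.12400479  0.12397729]
[-0.07565085  0.00357968  0.00085191]
bushR 579 h 0.053122115208428626 circ ((-0.0006598563631996512, -0.07908371835947037), 0.011068039573729038) [-0.00163074 -0.07836581]
bushM 579 h 0.05326624630052191 circ ((-0.000877661572303623, 0.0013393250992521644), 0.010974480770528316) [-0.00184588  0.00141571]
rollL 1189 h 0.03551322859222976 circ ((-0.0008358651539310813, 0.09173959493637085), 0.016908956691622734) [-0.00167042  0.0908991 ]
```

```bash
python3 - <<'E'
from h import *
s=get_state(); P=s['tcp_pos'];Rc=q2R(s['orientation'])
G=ROW+.0915*ry-.0008*UP+.024*N
rows(P,Rc,[(G+.10*N,RT,3,.4),(G,RT,4,.4)])
E
```

```text
# seg 94mm 0.2deg /3
[0.4, -0.2, 30.5, 7.4, -0.001, -0.0, -0.001]
[0.4, -0.3, 30.5, 7.4, -0.001, -0.0, -0.001]
[0.4, -0.3, 30.5, 7.5, -0.001, -0.0, -0.001]
# seg 100mm 0.0deg /4
[0.4, -0.0, -0.0, 25.0, 0.0, 0.0, 0.0]
[0.4, -0.0, -0.0, 25.0, 0.0, 0.0, 0.0]
[0.4, -0.0, -0.0, 25.0, 0.0, 0.0, 0.0]
[0.4, -0.0, -0.0, 25.0, 0.0, 0.0, 0.0]
```

Request:
{"api": "arm_command", "payload": {"moves": [0.4,0,30.5,7.4,0,0,0,0.4,0,30.5,7.4,0,0,0,0.4,0,30.5,7.4,0,0,0,0.4,0,0,25,0,0,0,0.4,0,0,25,0,0,0,0.4,0,0,0,0,0,0,0.4,0,0,0,0,0,0]}}

```text
clock: 8.65
tcp_pos: [0.4722, 0.3317, 0.1255]
orientation: [0.299, -0.108, 0.948, 0.034]
wrist_force: [-0.5, -0.3, 1.0]
finger_gap: 0.0598
grip_force: 0.0
```

```bash
python3 - <<'E'
from h import *
s=get_state(); P=s['tcp_pos'];Rc=q2R(s['orientation'])
G=ROW+.0915*ry-.0008*UP+.024*N
rows(P,Rc,[(G,RT,2,.4)]); print(s['wrist_force'])
E
```

```text
# seg 50mm 0.2deg /2
[0.4, -0.0, 0.1, 25.2, -0.001, 0.0, -0.001]
[0.4, -0.0, 0.1, 25.2, -0.001, 0.0, -0.001]
[-0.48557636 -0.25653031  1.02525607]
```

Request:
{"api": "arm_command", "payload": {"moves": [0.4,0,0,25,0,0,0,0.4,0,0,25,0,0,0,0.4,0,0,0,0,0,0,-1,0,0,0,0,0,0,-1,0,0,0,0,0,0,-1,0,0,0,0,0,0,-1,0,0,0,0,0,0], "newtons": 50}}

```text
clock: 9.52
tcp_pos: [0.4997, 0.3388, 0.0854]
orientation: [0.3, -0.108, 0.947, 0.034]
wrist_force: [-5.6, -2.3, 7.3]
finger_gap: 0.0325
grip_force: 49.2
```

Request:
{"api": "arm_command", "payload": {"moves": [-1,0,0,-4,0,0,0,-1,0,0,-25,0,0,0,-1,0,0,-35,0,0,0,-1,0,0,-40,0,0,0,-1,0,0,-30,0,0,0]}}

```text
clock: 10.15
tcp_pos: [0.4235, 0.3209, 0.1947]
orientation: [0.299, -0.108, 0.948, 0.034]
wrist_force: [0.6, 0.7, -1.5]
finger_gap: 0.0326
grip_force: 50.4
```

```bash
cat >> h.py <<'E'
PADS=dict(fl=np.array([.5500,-.1096]),fr=np.array([.5660,-.2082]),nr=np.array([.4831,-.2218]))
def carry(pad,h,yaw=np.pi+TY):
    s=get_state(); P=s['tcp_pos'];Rc=q2R(s['orientation']); print(P,s['finger_gap'],s['grip_force'],s['joint_pos'].round(2))
    t=PADS[pad]; mid=np.array([.47,.05,.25])
    Rd=Rz(yaw); rv=(Rc.inv()*Rd).as_rotvec(); Rm=Rc*R.from_rotvec(rv*.6)
    rows(P,Rc,[(mid,Rm,5,-1),([*t,.048+h+.08],Rd,7,-1)])
E
python3 - <<'E'
from h import *
carry('nr',.024)
E
```

```text
[0.42348108 0.3208695  0.19466037] 0.03258595861812861 50.352428555488586 [ 0.61 -0.1  -0.76  0.34 -0.22  0.32]
# seg 280mm 21.1deg /5
[-1, -3.7, -54.9, -10.9, 0.002, 0.073, 0.008]
[-1, -3.4, -54.9, -11.0, 0.002, 0.073, 0.008]
[-1, -3.0, -54.9, -11.1, 0.002, 0.073, 0.008]
[-1, -2.6, -54.9, -11.2, 0.002, 0.073, 0.008]
[-1, -2.2, -54.9, -11.2, 0.002, 0.073, 0.008]
# seg 289mm 14.1deg /7
[-1, 8.6, -38.6, 12.1, 0.001, 0.035, 0.004]
[-1, 8.0, -38.6, 12.4, 0.001, 0.035, 0.004]
[-1, 7.4, -38.6, 12.7, 0.001, 0.035, 0.004]
[-1, 6.8, -38.6, 13.0, 0.001, 0.035, 0.004]
[-1, 6.2, -38.6, 13.3, 0.001, 0.035, 0.004]
[-1, 5.6, -38.6, 13.6, 0.001, 0.035, 0.004]
[-1, 5.0, -38.6, 13.8, 0.001, 0.035, 0.004]
```

Request:
{"api": "arm_command", "payload": {"moves": [-1,-3.7,-54.9,-10.9,0.002,0.073,0.008,-1,-3.4,-54.9,-11,0.002,0.073,0.008,-1,-3,-54.9,-11.1,0.002,0.073,0.008,-1,-2.6,-54.9,-11.2,0.002,0.073,0.008,-1,-2.2,-54.9,-11.2,0.002,0.073,0.008,-1,8.6,-38.6,12.1,0.001,0.035,0.004,-1,8,-38.6,12.4,0.001,0.035,0.004,-1,7.4,-38.6,12.7,0.001,0.035,0.004]}}

```text
clock: 11.15
tcp_pos: [0.4763, -0.0674, 0.2063]
orientation: [0.069, -0.087, 0.994, 0.009]
wrist_force: [1.0, -0.3, -1.0]
finger_gap: 0.0327
grip_force: 50.6
```

Request:
{"api": "arm_command", "payload": {"moves": [-1,6.8,-38.6,13,0.001,0.035,0.004,-1,6.2,-38.6,13.3,0.001,0.035,0.004,-1,5.6,-38.6,13.6,0.001,0.035,0.004,-1,5,-38.6,13.8,0.001,0.035,0.004,-1,0,0,0,0,0,0,-1,0,0,0,0,0,0]}}

```text
clock: 11.9
tcp_pos: [0.4837, -0.2207, 0.15]
orientation: [-0.0, -0.079, 0.997, 0.002]
wrist_force: [0.3, -0.3, -1.0]
finger_gap: 0.0325
grip_force: 50.6
```

```bash
cat >> h.py <<'E'
def down(pad,h,yaw=np.pi+TY,name=None):
    s=get_state(); P=s['tcp_pos'];Rc=q2R(s['orientation']); print(P,s['wrist_force'],s['finger_gap'])
    rows(P,Rc,[([*PADS[pad],P[2]],Rz(yaw),1,-1),([*PADS[pad],.048+h],Rz(yaw),1,-1)])
    if name:
        T=pose('wrist'); p,d=read_camera('wrist'); cv2.imwrite(f'pics/{name}.png',p); np.save(f'{name}.npy',d); np.save(f'T{name}.npy',T)
E
python3 - <<'E'
from h import *
down('nr',.024,name='w2')
E
```

```text
[ 0.4836778  -0.22066453  0.14999844] [ 0.30720249 -0.32977968 -1.00859064] 0.03250085488044126
# seg 1mm 0.3deg /1
[-1, 0.7, -1.0, -0.0, 0.005, 0.0, -0.003]
# seg 78mm 0.0deg /1
[-1, 0.0, 0.0, 78.0, 0.0, 0.0, 0.0]
```

View pics/w2.png

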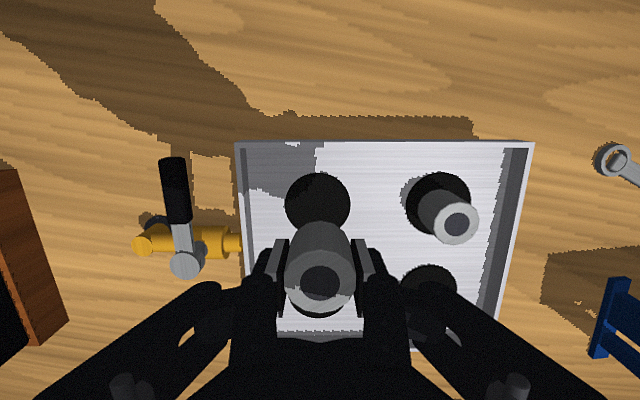

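The held roller is at (320,265) between the fingers. The near-right pad shows behind it at (318,203), and the shut handle is at (175,195). I'll check the roller's tilt and centring by depth.

```bash
cat >> h.py <<'E'
def held(name,htop,r):
    d=np.load(name+'.npy');T=np.load(f'T{name}.npy');s=get_state();C=cloud('wrist',d,T)
    Q=(C-s['tcp_pos'])@q2R(s['orientation']).as_matrix()  # tool coords
    m=(abs(Q[...,1])<r)&(abs(Q[...,0])<r+.006)&(Q[...,2]<-htop+.008)&(Q[...,2]>-htop-.01)
    q=Q[m]; A=np.c_[q[:,:2],np.ones(len(q))]; c=np.linalg.lstsq(A,q[:,2],rcond=None)[0]
    for _ in range(4):
        k=abs(A@c-q[:,2])<.0015; c=np.linalg.lstsq(A[k],q[k,2],rcond=None)[0]
    print('top',len(q),k.sum(),'mean',q[k].mean(0),'slopes',c, 'circ',cv2.minEnclosingCircle(q[k][:,:2].astype(np.float32)))
E
python3 - <<'E'
from h import *
held('w2',.012,.015)
E
```

```text
top 3798 3512 mean [ 0.00157478 -0.00025576 -0.00965787] slopes [ 0.00112766 -0.00042659 -0.00965975] circ ((0.000551104370970279, -0.0004497008922044188), 0.017276355996727943)
```

Request:
{"api": "arm_command", "payload": {"moves": [-1,0.7,-1,20,0.005,0,0,-1,0,0,30,0,0,0,-1,0,0,15,0,0,0,-1,0,0,7,0,0,0,-1,0,0,2,0,0,0,-1,0,0,0,0,0,0]}}

```text
clock: 12.7
tcp_pos: [0.4842, -0.2226, 0.0768]
orientation: [0.001, -0.079, 0.997, -0.001]
wrist_force: [0.4, -0.3, -1.8]
finger_gap: 0.0327
grip_force: 50.6
```

Request:
{"api": "arm_command", "payload": {"moves": [-1,-1,0.5,1.5,0,0,0,-1,0,0,1,0,0,0,-1,0,0,0,0,0,0]}}

```text
clock: 13.08
tcp_pos: [0.4849, -0.2219, 0.074]
orientation: [0.001, -0.079, 0.997, -0.001]
wrist_force: [-0.0, -0.3, 0.4]
finger_gap: 0.0329
grip_force: 51.2
```

Request:
{"api": "arm_command", "payload": {"moves": [-1,0,0,0.4,0,0,0,-0.1,0,0,0,0,0,0,0.2,0,0,0,0,0,0,0.2,0,0,0,0,0,0,0.2,0,0,-15,0,0,0,0.2,0,0,-40,0,0,0,0.2,0,0,-40,0,0,0]}}

```text
clock: 13.95
tcp_pos: [0.4844, -0.2215, 0.17]
orientation: [0.0, -0.079, 0.997, -0.001]
wrist_force: [1.5, -0.5, 0.5]
finger_gap: 0.0512
grip_force: 0.0
```

```bash
python3 - <<'E'
from h import *
s=get_state(); P=s['tcp_pos'];Rc=q2R(s['orientation']); 
T=pose('wrist'); p,d=read_camera('wrist'); C=cloud('wrist',d,T)
m=(abs(C[...,2]-.084)<.004)&(np.hypot(C[...,0]-.484,C[...,1]+.222)<.03); q=C[m]; print(len(q),q[:,2].mean(),cv2.minEnclosingCircle(q[:,:2].astype(np.float32)))
G=ROW+.0014*ry-.0008*UP+.038*N
rv=(Rc.inv()*RT).as_rotvec(); 
rows(P,Rc,[([.45,.0,.27],Rc*R.from_rotvec(rv*.3),5,.2),(G+.10*N,RT,6,.2),(G+.05*N,RT,2,.2)])
E
```

```text
1420 0.08402038841089526 ((0.4845176041126251, -0.22200602293014526), 0.016934676095843315)
# seg 245mm 10.6deg /5
[0.2, -0.2, 44.8, -20.1, -0.001, -0.037, -0.004]
[0.2, -1.1, 44.8, -20.0, -0.001, -0.037, -0.004]
[0.2, -2.0, 44.8, -19.9, -0.001, -0.037, -0.004]
[0.2, -2.9, 44.9, -19.7, -0.001, -0.037, -0.004]
[0.2, -3.8, 44.9, -19.5, -0.001, -0.037, -0.004]
# seg 253mm 24.6deg /6
[0.2, -5.2, 38.4, 16.8, -0.003, -0.071, -0.008]
[0.2, -4.3, 38.3, 17.2, -0.003, -0.071, -0.008]
[0.2, -3.4, 38.2, 17.6, -0.003, -0.071, -0.008]
[0.2, -2.4, 38.2, 17.9, -0.003, -0.071, -0.008]
[0.2, -1.4, 38.1, 18.1, -0.003, -0.071, -0.008]
[0.2, -0.4, 38.0, 18.3, -0.003, -0.071, -0.008]
# seg 50mm 0.0deg /2
[0.2, -0.0, -0.0, 25.0, 0.0, 0.0, 0.0]
[0.2, -0.0, -0.0, 25.0, 0.0, 0.0, 0.0]
```

Request:
{"api": "arm_command", "payload": {"moves": [0.2,-0.2,44.8,-20.1,0,-0.037,-0.004,0.2,-1.1,44.8,-20,0,-0.037,-0.004,0.2,-2,44.8,-19.9,0,-0.037,-0.004,0.2,-2.9,44.9,-19.7,0,-0.037,-0.004,0.2,-3.8,44.9,-19.5,0,-0.037,-0.004,0.2,-5.2,38.4,16.8,-0.003,-0.071,-0.008,0.2,-4.3,38.3,17.2,-0.003,-0.071,-0.008,0.2,-3.4,38.2,17.6,-0.003,-0.071,-0.008]}}

```text
clock: 15.0
tcp_pos: [0.4539, 0.1189, 0.2217]
orientation: [0.199, -0.1, 0.975, 0.02]
wrist_force: [-0.2, -0.4, -0.9]
finger_gap: 0.0512
grip_force: 0.0
```

Request:
{"api": "arm_command", "payload": {"moves": [0.2,-2.4,38.2,17.9,-0.003,-0.071,-0.008,0.2,-1.4,38.1,18.1,-0.003,-0.071,-0.008,0.2,-0.4,38,18.3,-0.003,-0.071,-0.008,0.2,0,0,25,0,0,0,0.2,0,0,10,0,0,0,0.2,0,0,0,0,0,0]}}

```text
clock: 15.75
tcp_pos: [0.4773, 0.2394, 0.1452]
orientation: [0.299, -0.109, 0.947, 0.032]
wrist_force: [0.5, 0.0, 0.3]
finger_gap: 0.0513
grip_force: 0.0
```

```bash
python3 - <<'E'
from h import *
s=get_state(); P=s['tcp_pos'];Rc=q2R(s['orientation'])
G=ROW+.0014*ry-.0008*UP+.038*N
rows(P,Rc,[(G,RT,3,.2)]); print(s['wrist_force'])
E
```

```text
# seg 62mm 0.3deg /3
[0.2, -0.6, 0.5, 20.6, -0.002, -0.0, 0.001]
[0.2, -0.6, 0.4, 20.6, -0.002, -0.0, 0.001]
[0.2, -0.6, 0.4, 20.6, -0.002, -0.0, 0.001]
[0.52242254 0.03513104 0.32174863]
```

Request:
{"api": "arm_command", "payload": {"moves": [0.2,-1,1,21,-0.003,0,0,0.2,-1,0.5,21,-0.003,0,0,0.2,0,0,19.5,0,0,0,0.2,0,0,0,0,0,0,-1,0,0,0,0,0,0,-1,0,0,0,0,0,0,-1,0,0,0,0,0,0,-1,0,0,0,0,0,0], "newtons": 50}}

```text
clock: 16.75
tcp_pos: [0.5129, 0.2494, 0.0972]
orientation: [0.3, -0.111, 0.947, 0.034]
wrist_force: [-3.9, -3.4, 7.8]
finger_gap: 0.0205
grip_force: 48.6
```

Request:
{"api": "arm_command", "payload": {"moves": [-1,0,0,-4,0,0,0,-1,0,0,-25,0,0,0,-1,0,0,-35,0,0,0,-1,0,0,-40,0,0,0,-1,0,0,-25,0,0,0]}}

```text
clock: 17.38
tcp_pos: [0.4391, 0.2323, 0.2025]
orientation: [0.299, -0.111, 0.947, 0.035]
wrist_force: [-0.3, -0.0, -2.5]
finger_gap: 0.021
grip_force: 49.3
```

```bash
python3 - <<'E'
from h import *
carry('fr',.038)
E
```

```text
[0.43907125 0.23226215 0.20253574] 0.021028431077017656 49.34142887592316 [ 0.37 -0.22 -0.83  0.35 -0.08  0.11]
# seg 191mm 21.1deg /5
[-1, -3.5, -36.9, -9.1, 0.003, 0.073, 0.008]
[-1, -3.1, -36.9, -9.3, 0.003, 0.073, 0.008]
[-1, -2.7, -36.9, -9.4, 0.003, 0.073, 0.008]
[-1, -2.3, -36.9, -9.5, 0.003, 0.073, 0.008]
[-1, -2.0, -36.9, -9.6, 0.003, 0.073, 0.008]
# seg 288mm 14.1deg /7
[-1, -3.5, -38.9, 13.0, 0.001, 0.035, 0.004]
[-1, -4.1, -38.8, 12.9, 0.001, 0.035, 0.004]
[-1, -4.7, -38.8, 12.8, 0.001, 0.035, 0.004]
[-1, -5.3, -38.8, 12.7, 0.001, 0.035, 0.004]
[-1, -5.9, -38.7, 12.6, 0.001, 0.035, 0.004]
[-1, -6.5, -38.7, 12.4, 0.001, 0.035, 0.004]
[-1, -7.0, -38.7, 12.2, 0.001, 0.035, 0.004]
```

Request:
{"api": "arm_command", "payload": {"moves": [-1,-3.5,-36.9,-9.1,0.003,0.073,0.008,-1,-3.1,-36.9,-9.3,0.003,0.073,0.008,-1,-2.7,-36.9,-9.4,0.003,0.073,0.008,-1,-2.3,-36.9,-9.5,0.003,0.073,0.008,-1,-2,-36.9,-9.6,0.003,0.073,0.008,-1,-3.5,-38.9,13,0.001,0.035,0.004,-1,-4.1,-38.8,12.9,0.001,0.035,0.004,-1,-4.7,-38.8,12.8,0.001,0.035,0.004]}}

```text
clock: 18.38
tcp_pos: [0.5126, -0.0614, 0.2132]
orientation: [0.069, -0.088, 0.994, 0.007]
wrist_force: [0.4, -0.1, -1.9]
finger_gap: 0.0209
grip_force: 49.6
```

Request:
{"api": "arm_command", "payload": {"moves": [-1,-5.3,-38.8,12.7,0.001,0.035,0.004,-1,-5.9,-38.7,12.6,0.001,0.035,0.004,-1,-6.5,-38.7,12.4,0.001,0.035,0.004,-1,-7,-38.7,12.2,0.001,0.035,0.004,-1,0,0,0,0,0,0,-1,0,0,0,0,0,0]}}

```text
clock: 19.12
tcp_pos: [0.5672, -0.2075, 0.1655]
orientation: [0.0, -0.081, 0.997, 0.0]
wrist_force: [0.9, -0.3, -1.9]
finger_gap: 0.0207
grip_force: 49.7
```

```bash
python3 - <<'E'
from h import *
down('fr',.038,name='w3'); held('w3',.016,.010)
E
```

```text
[ 0.56721497 -0.20747319  0.16546216] [ 0.91847592 -0.28139077 -1.85383698] 0.020658362122774325
# seg 1mm 0.0deg /1
[-1, 1.3, -0.5, -0.0, 0.0, 0.0, 0.0]
# seg 79mm 0.0deg /1
[-1, 0.0, 0.0, 79.5, 0.0, 0.0, 0.0]
top 1851 1568 mean [ 0.00179752 -0.00019017 -0.01335512] slopes [ 0.00760232  0.00810038 -0.01336724] circ ((0.0004076130862813443, 0.0022350382059812546), 0.013561255298554897)
```

Request:
{"api": "arm_command", "payload": {"moves": [-1,1.2,-0.5,20,0,0,0,-1,0,0,30,0,0,0,-1,0,0,15,0,0,0,-1,0,0,8,0,0,0,-1,0,0,1.5,0,0,0,-1,0,0,0,0,0,0]}}

```text
clock: 19.92
tcp_pos: [0.5674, -0.209, 0.0924]
orientation: [0.001, -0.081, 0.997, -0.001]
wrist_force: [-0.8, -0.3, -2.8]
finger_gap: 0.0204
grip_force: 49.7
```

Request:
{"api": "arm_command", "payload": {"moves": [-1,0,0,1,0,0,0,-1,0,0,1,0,0,0,-1,0,0,0,0,0,0]}}

```text
clock: 20.3
tcp_pos: [0.5669, -0.2088, 0.0896]
orientation: [0.001, -0.081, 0.997, -0.0]
wrist_force: [0.2, -0.4, -2.0]
finger_gap: 0.0208
grip_force: 49.7
```

Request:
{"api": "arm_command", "payload": {"moves": [-1,0,0,1,0,0,0,-1,0,0,0,0,0,0]}}

```text
clock: 20.55
tcp_pos: [0.5668, -0.2088, 0.0884]
orientation: [0.001, -0.081, 0.997, -0.0]
wrist_force: [-0.1, -0.2, -2.0]
finger_gap: 0.021
grip_force: 49.7
```

Request:
{"api": "arm_command", "payload": {"moves": [-1,0,0,0.7,0,0,0,-1,0,0,0,0,0,0]}}

```text
clock: 20.8
tcp_pos: [0.5669, -0.2088, 0.0881]
orientation: [0.001, -0.081, 0.997, -0.001]
wrist_force: [-1.5, 0.4, 0.9]
finger_gap: 0.0207
grip_force: 50.2
```

Request:
{"api": "arm_command", "payload": {"moves": [-0.4,0,0,0,0,0,0,0,0,0,0,0,0,0,0,0,0,0,0,0,0,0.2,0,0,-15,0,0,0,0.2,0,0,-40,0,0,0,0.2,0,0,-40,0,0,0]}}

```text
clock: 21.55
tcp_pos: [0.5667, -0.2087, 0.1847]
orientation: [0.001, -0.081, 0.997, -0.001]
wrist_force: [-0.0, -0.2, 1.2]
finger_gap: 0.0516
grip_force: 0.0
```

```bash
python3 - <<'E'
from h import *
s=get_state(); P=s['tcp_pos'];Rc=q2R(s['orientation']); 
T=pose('wrist'); p,d=read_camera('wrist'); C=cloud('wrist',d,T)
m=(abs(C[...,2]-.102)<.004)&(np.hypot(C[...,0]-.567,C[...,1]+.209)<.02); q=C[m]; print(len(q),q[:,2].mean(),cv2.minEnclosingCircle(q[:,:2].astype(np.float32)))
G=ROW-.079*ry-.0008*UP+.038*N
rv=(Rc.inv()*RT).as_rotvec(); 
rows(P,Rc,[([.46,-.03,.27],Rc*R.from_rotvec(rv*.4),6,.2),(G+.065*N,RT,6,.2)])
E
```

```text
611 0.10191453856497996 ((0.5662094354629517, -0.20919251441955566), 0.011051515117287636)
# seg 225mm 14.1deg /6
[0.2, 12.7, 32.2, -14.3, -0.001, -0.041, -0.004]
[0.2, 12.0, 32.3, -14.7, -0.001, -0.041, -0.004]
[0.2, 11.3, 32.4, -15.2, -0.001, -0.041, -0.004]
[0.2, 10.5, 32.5, -15.6, -0.001, -0.041, -0.004]
[0.2, 9.7, 32.5, -15.9, -0.001, -0.041, -0.004]
[0.2, 8.9, 32.6, -16.2, -0.001, -0.041, -0.004]
# seg 230mm 21.1deg /6
[0.2, -6.5, 30.3, 22.6, -0.002, -0.061, -0.007]
[0.2, -5.3, 30.2, 23.0, -0.002, -0.061, -0.007]
[0.2, -4.0, 30.1, 23.3, -0.002, -0.061, -0.007]
[0.2, -2.8, 30.0, 23.6, -0.002, -0.061, -0.007]
[0.2, -1.6, 30.0, 23.8, -0.002, -0.061, -0.007]
[0.2, -0.3, 29.9, 23.9, -0.002, -0.061, -0.007]
```

Request:
{"api": "arm_command", "payload": {"moves": [0.2,12.7,32.2,-14.3,0,-0.041,-0.004,0.2,12,32.3,-14.7,0,-0.041,-0.004,0.2,11.3,32.4,-15.2,0,-0.041,-0.004,0.2,10.5,32.5,-15.6,0,-0.041,-0.004,0.2,9.7,32.5,-15.9,0,-0.041,-0.004,0.2,8.9,32.6,-16.2,0,-0.041,-0.004,0.2,-6.5,30.3,22.6,-0.002,-0.061,-0.007,0.2,-5.3,30.2,23,-0.002,-0.061,-0.007]}}

```text
clock: 22.6
tcp_pos: [0.4729, 0.0349, 0.2282]
orientation: [0.186, -0.098, 0.978, 0.016]
wrist_force: [0.5, 0.3, -0.4]
finger_gap: 0.0512
grip_force: 0.0
```

Request:
{"api": "arm_command", "payload": {"moves": [0.2,-4,30.1,23.3,-0.002,-0.061,-0.007,0.2,-2.8,30,23.6,-0.002,-0.061,-0.007,0.2,-1.6,30,23.8,-0.002,-0.061,-0.007,0.2,0,29.9,23.9,-0.002,-0.061,-0.007,0.2,0,0,0,0,0,0,0.2,0,0,0,0,0,0]}}

```text
clock: 23.35
tcp_pos: [0.4964, 0.1613, 0.1457]
orientation: [0.301, -0.11, 0.947, 0.029]
wrist_force: [0.3, -1.0, 0.2]
finger_gap: 0.0509
grip_force: 0.0
```

```bash
python3 - <<'E'
from h import *
s=get_state(); P=s['tcp_pos'];Rc=q2R(s['orientation'])
G=ROW-.079*ry-.0008*UP+.038*N
rows(P,Rc,[(G,RT,3,.2)]); print(s['wrist_force'])
d=read_camera('wrist')[1]; C=cloud('wrist',d)
q=C-ROW; x=q@UP; y=q@ry; h=q@N
m=(abs(h-.054)<.005)&(abs(y+.079)<.03)&(abs(x)<.03)
print(m.sum(),cv2.minEnclosingCircle(np.c_[x[m],y[m]].astype(np.float32)))
E
```

```text
# seg 62mm 0.7deg /3
[0.2, -0.2, 0.5, 20.6, -0.003, 0.001, 0.002]
[0.2, -0.2, 0.5, 20.6, -0.003, 0.001, 0.002]
[0.2, -0.3, 0.4, 20.6, -0.003, 0.001, 0.002]
[ 0.32105323 -0.96042474  0.18634726]
862 ((8.24496237328276e-05, -0.08001954108476639), 0.010968009009957314)
```

Request:
{"api": "arm_command", "payload": {"moves": [0.2,0,0,21,-0.005,0,0.003,0.2,0,0,21,-0.005,0,0.003,0.2,0,0,19.5,0,0,0,0.2,0,0,0,0,0,0,-1,0,0,0,0,0,0,-1,0,0,0,0,0,0,-1,0,0,0,0,0,0,-1,0,0,0,0,0,0], "newtons": 50}}

```text
clock: 24.4
tcp_pos: [0.5309, 0.169, 0.0956]
orientation: [0.301, -0.109, 0.947, 0.035]
wrist_force: [-3.8, -3.3, 7.8]
finger_gap: 0.0207
grip_force: 48.7
```

Request:
{"api": "arm_command", "payload": {"moves": [-1,0,0,-4,0,0,0,-1,0,0,-25,0,0,0,-1,0,0,-35,0,0,0,-1,0,0,-40,0,0,0,-1,0,0,-25,0,0,0]}}

```text
clock: 25.02
tcp_pos: [0.4567, 0.1521, 0.2009]
orientation: [0.3, -0.109, 0.947, 0.035]
wrist_force: [0.5, 0.9, -2.0]
finger_gap: 0.0207
grip_force: 49.3
```

```bash
python3 - <<'E'
from h import *
carry('fl',.042)
E
```

```text
[0.45667304 0.15212398 0.20086005] 0.020698968320075575 49.34257507324219 [ 0.11 -0.27 -0.87  0.36  0.07 -0.09]
# seg 114mm 21.2deg /5
[-1, -4.0, -20.5, -9.2, 0.003, 0.074, 0.008]
[-1, -3.5, -20.5, -9.5, 0.003, 0.074, 0.008]
[-1, -2.9, -20.5, -9.6, 0.003, 0.074, 0.008]
[-1, -2.4, -20.5, -9.8, 0.003, 0.074, 0.008]
[-1, -1.8, -20.5, -9.9, 0.003, 0.074, 0.008]
# seg 196mm 14.1deg /7
[-1, -4.0, -24.6, 12.6, 0.001, 0.035, 0.004]
[-1, -4.5, -24.6, 12.5, 0.001, 0.035, 0.004]
[-1, -5.1, -24.5, 12.4, 0.001, 0.035, 0.004]
[-1, -5.6, -24.5, 12.2, 0.001, 0.035, 0.004]
[-1, -6.1, -24.5, 12.1, 0.001, 0.035, 0.004]
[-1, -6.6, -24.4, 11.9, 0.001, 0.035, 0.004]
[-1, -7.1, -24.4, 11.7, 0.001, 0.035, 0.004]
```

Request:
{"api": "arm_command", "payload": {"moves": [-1,-4,-20.5,-9.2,0.003,0.074,0.008,-1,-3.5,-20.5,-9.5,0.003,0.074,0.008,-1,-2.9,-20.5,-9.6,0.003,0.074,0.008,-1,-2.4,-20.5,-9.8,0.003,0.074,0.008,-1,-1.8,-20.5,-9.9,0.003,0.074,0.008,-1,-4,-24.6,12.6,0.001,0.035,0.004,-1,-4.5,-24.6,12.5,0.001,0.035,0.004,-1,-5.1,-24.5,12.4,0.001,0.035,0.004]}}

```text
clock: 26.02
tcp_pos: [0.5052, -0.019, 0.2144]
orientation: [0.067, -0.087, 0.994, 0.008]
wrist_force: [0.1, 0.8, -1.3]
finger_gap: 0.0209
grip_force: 49.5
```

Request:
{"api": "arm_command", "payload": {"moves": [-1,-5.6,-24.5,12.2,0.001,0.035,0.004,-1,-6.1,-24.5,12.1,0.001,0.035,0.004,-1,-6.6,-24.4,11.9,0.001,0.035,0.004,-1,-7.1,-24.4,11.7,0.001,0.035,0.004,-1,0,0,0,0,0,0,-1,0,0,0,0,0,0]}}

```text
clock: 26.78
tcp_pos: [0.5502, -0.1094, 0.1688]
orientation: [-0.002, -0.079, 0.997, 0.001]
wrist_force: [-0.1, 0.3, -0.5]
finger_gap: 0.021
grip_force: 49.5
```

```bash
python3 - <<'E'
from h import *
down('fl',.0406,name='w4'); held('w4',.016,.010)
E
```

```text
[ 0.55023644 -0.10940856  0.16875288] [-0.07956562  0.2921899  -0.45152215] 0.021022949796288562
# seg 0mm 0.3deg /1
[-1, 0.3, -0.2, 0.0, 0.001, -0.003, -0.003]
# seg 80mm 0.0deg /1
[-1, 0.0, 0.0, 80.2, 0.0, 0.0, 0.0]
top 1836 1571 mean [ 0.00028907 -0.00011301 -0.01419035] slopes [ 0.01347078 -0.00083185 -0.01419434] circ ((0.0009067598730325699, 0.001677673775702715), 0.013259783387184143)
```

Request:
{"api": "arm_command", "payload": {"moves": [-1,0.3,0,20,0,-0.003,-0.003,-1,0,0,30,0,0,0,-1,0,0,17,0,0,0,-1,0,0,9,0,0,0,-1,0,0,2,0,0,0,-1,0,0,1.5,0,0,0,-1,0,0,0,0,0,0]}}

```text
clock: 27.7
tcp_pos: [0.551, -0.11, 0.0902]
orientation: [0.001, -0.081, 0.997, 0.0]
wrist_force: [-0.5, -0.6, -1.9]
finger_gap: 0.0206
grip_force: 49.5
```

Request:
{"api": "arm_command", "payload": {"moves": [-1,0,0,0.8,0,0,0,-1,0,0,0,0,0,0]}}

```text
clock: 27.95
tcp_pos: [0.5507, -0.11, 0.0889]
orientation: [0.0, -0.08, 0.997, 0.0]
wrist_force: [-0.9, 0.4, -1.2]
finger_gap: 0.0203
grip_force: 49.5
```

Request:
{"api": "arm_command", "payload": {"moves": [-1,0,0,0.8,0,0,0,-1,0,0,0,0,0,0]}}

```text
clock: 28.2
tcp_pos: [0.5505, -0.1099, 0.0879]
orientation: [0.0, -0.08, 0.997, 0.0]
wrist_force: [1.4, 0.5, -1.9]
finger_gap: 0.0208
grip_force: 49.5
```

Request:
{"api": "arm_command", "payload": {"moves": [-1,0,0,0.6,0,0,0,-1,0,0,0,0,0,0]}}

```text
clock: 28.45
tcp_pos: [0.5506, -0.1099, 0.0874]
orientation: [0.0, -0.08, 0.997, 0.0]
wrist_force: [0.4, -0.7, -2.2]
finger_gap: 0.0206
grip_force: 49.6
```

Request:
{"api": "arm_command", "payload": {"moves": [-1,0,0,0.7,0,0,0,-1,0,0,0,0,0,0]}}

```text
clock: 28.7
tcp_pos: [0.5507, -0.1099, 0.0873]
orientation: [0.001, -0.081, 0.997, 0.0]
wrist_force: [-1.9, 1.2, 4.4]
finger_gap: 0.0207
grip_force: 50.2
```

Contact. Release, then retreat.

Request:
{"api": "arm_command", "payload": {"moves": [-0.4,0,0,0,0,0,0,0,0,0,0,0,0,0,0,0,0,0,0,0,0,0,0,0,-15,0,0,0,0,0,0,-40,0,0,0,0,0,0,-50,0,0,0,0,40,0,-30,0,0,0,0,50,0,-10,0,0,0]}}

```text
clock: 29.7
tcp_pos: [0.4626, -0.1252, 0.235]
orientation: [0.003, -0.081, 0.997, -0.001]
wrist_force: [-0.2, -0.7, 0.1]
finger_gap: 0.0427
grip_force: 0.0
```

Request:
{"api": "arm_command", "payload": {"moves": [0,40,0,0,0,0,0,0,0,0,0,0,0,0,0,0,0,0,0,0,0]}}

```text
clock: 30.08
tcp_pos: [0.4229, -0.1312, 0.2326]
orientation: [0.001, -0.08, 0.997, -0.0]
wrist_force: [0.2, 0.7, -0.4]
finger_gap: 0.0425
grip_force: 0.0
```

```bash
python3 - <<'E'
from h import *
T=pose('wrist'); p,d=read_camera('wrist'); C=cloud('wrist',d,T); cv2.imwrite('pics/w5.png',p)
q,_=read_camera('scene')
cv2.imwrite('pics/s5.png',cv2.resize(q[100:330,180:560],(800,484),interpolation=cv2.INTER_CUBIC))
pd=dict(PADS,nl=PADS['nr']+PADS['fl']-PADS['fr'])
for k,z in dict(fl=.102,fr=.102,nr=.084,nl=.084).items():
    c=pd[k]; m=(abs(C[...,2]-z)<.004)&(np.hypot(C[...,0]-c[0],C[...,1]-c[1])<.028); x=C[m]; print(k,c,len(x),x[:,2].mean() if len(x) else 0,cv2.minEnclosingCircle(x[:,:2].astype(np.float32)) if len(x) else 0)
E
```

```text
fl [ 0.55   -0.1096] 307 0.10168375145109125 ((0.5508549213409424, -0.10957510024309158), 0.011230622418224812)
fr [ 0.566  -0.2082] 0 0 0
nr [ 0.4831 -0.2218] 752 0.08382629151416555 ((0.48415666818618774, -0.22188128530979156), 0.016780218109488487)
nl [ 0.4671 -0.1232] 799 0.08405416116601175 ((0.4702776372432709, -0.12396617978811264), 0.017055947333574295)
```

View pics/s5.png

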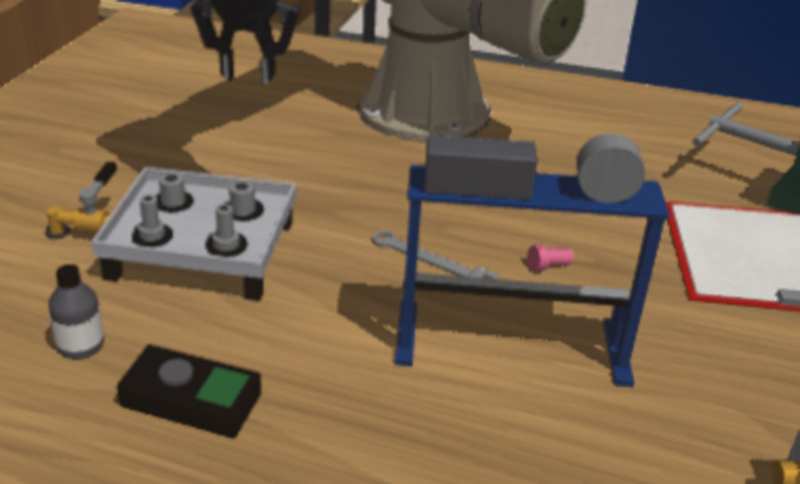

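All four parts stand upright on their pads: bushes on the far ones at (152,220) and (226,230), rollers on the near ones at (172,190) and (242,198). The meter, spanner and bottle are unmoved. One numeric check of the handle angle remains.

```bash
python3 - <<'E'
from h import *
p,d=read_camera('top'); C=cloud('top',d); g=p.max(2)
m=(g<60)&(C[...,2]>.055)&(C[...,2]<.09); u0=proj('top',[*(PIV-.065*tx),.074])[0].astype(int); print(u0)
w=np.zeros_like(m); w[u0[1]-18:u0[1]+18,u0[0]-12:u0[0]+12]=1
n,l,st,ce=cv2.connectedComponentsWithStats((m&w).astype(np.uint8)); k=1+st[1:,4].argmax(); v,u=np.nonzero(l==k)
X=onz('top',np.c_[u,v],.074)[:,:2]; c=X.mean(0)-PIV; e,V=np.linalg.eigh(np.cov(X.T))
print(st[k],np.degrees(np.arctan2(c[1],c[0])),np.degrees(np.arctan2(V[1,1],V[0,1])),'expect -170.8 / 9.2')
E
```

```text
[469 251]
[464 239   9  22 133] -173.41985647303719 -170.8827034500546 expect -170.8 / 9.2
```

```bash
python3 -c "
from workcell import *
print(hand_in())"
```

```text
the job is handed in; nothing more can be done
None
```

The job is handed in: the drain cock was shut first, then both bushes were stood upright on the far pads and the roller on the near right pad beside the one already there, with nothing dropped and the bystanders untouched.

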